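Cover the squat sample jar

TASK

Keep the dust out of the squat glass jar: take the round steel cover by its black knob and set it gently onto the jar's rim, without dropping it, so that it sits centred, fully seated and level, then let go. The jar stays upright on the worktop, and the two beakers beside it are not to be disturbed.

Things in the scene. Friction and masses are not known exactly. Their poses are not given: they have to be found in the camera images.
- cover: Round steel dust cover, knob up on the worktop, about 0.12 kg. Origin: centre of its foot; z up. Heights over it: boss 0-12 mm (44 mm diameter, goes into the jar's mouth with 9 mm to spare all round); flat flange 12-17 mm (90 mm diameter, rests on the rim); black cylindrical knob to grip 17-48 mm (25 mm diameter). Yaw does not matter. Seated, its origin is 42 mm above the jar's.
- jar: Squat glass jar, round belly, rolled rim, the lowest of the three glass vessels, no spout: 75 mm diameter, 54 mm high, mouth about 62 mm wide, 0.2 kg, loose, standing upright on the worktop. Origin: centre of its underside; z is up, along its axis; the rim is 54 mm above it. Beware: a shelf overhangs the worktop beyond x = 0.57 m, from about 0.45 m up.
- beaker_low: Bystander: glass beaker with straight sides and a spout, with a pale layer at its bottom, 84 x 88 mm, 82 mm high, loose. Origin: centre of its underside; z up.
- beaker_tall: Bystander: empty glass beaker with straight sides and a spout, 73 x 77 mm, 95 mm high, loose. Origin: centre of its underside; z up.
Not all that is in view belongs to the job. What is shaped like the jar but turquoise is not meant.

How it is judged:
At the end, for the whole second after the job is handed in: The cover lies on the squat jar, its centre within 13 mm of the jar's axis, its flange on the rim (its origin 37 to 47 mm above the jar's, 42 when seated), level within 0.1 rad; the jar stands upright (within 0.1 rad) on the worktop (within 10 mm); both are at rest (horizontal distance between cover and jar below 0.013 m and z of cover in the frame of jar between 0.037 and 0.047 m and angle between each of cover, jar's own z axis and vertical below 0.1 rad and height (world z) of jar between -0.01 and 0.01 m and linear speed of each of cover, jar below 0.02 m/s); the robot touches nothing.
It fails at once if the cover is dropped (falls free of the fingers faster than 0.5 m/s, a fall of about 13 mm) (linear speed of cover above 0.5 m/s and contact force between the fingers and cover below 0.05 N).
It fails at once if a beaker is shifted more than 30 mm or tipped more than 0.3 rad (distance of any of beaker_low, beaker_tall from where it was at the start of the episode above 0.03 m or angle between any of beaker_low, beaker_tall's own z axis and vertical above 0.3 rad).
It also fails if it takes over 38 s, if anything falls off the work surface, if the arm or the gripper's body presses on something with over 40 N, if the wrist force passes 120 N, or if a joint passes its speed limit or range.

ROBOT

A 6-joint arm with a two-finger parallel gripper is mounted at the origin on a cart in front of the work surface, level with it; the furniture and walls round the work are solid. World frame = base frame: x ahead of the robot, y to its left, z up, the work surface at z = 0. Lengths are in m, angles in rad, forces in N, time in s.
With the tool pointing down it reaches from about 0.35 to 0.775 m from the base axis. Payload 7.3 kg.
Tool frame: the origin (TCP) lies at the very end of the fingers, on their centre line; the grasp point (between the pads) lies 19 mm behind it; z points along the fingers, y is the line along which they close (so a half turn about z gives the same grasp; the last joint's range is limited). The gripper opens to 92 mm and grips with 3 to 60 N. Pads are 19 mm wide; open, the fingers measure 130 mm over their backs; the gripper's body (75 mm by 190 mm) begins 47 mm behind the grasp point.
Start: joints at [0.955, 0.342, 1.524, -0, 1.275, -0.146], TCP at [0.238, 0.468, 0.227] pointing down, gripper open.
Joint ranges: [-2.53, 2.53], [-0.77, 2.02], [0.04, 2.7], [-1, 4.14], [0.28, 2.66], [-3.11, 3.11]. Speed limits (rad/s): [2.57, 2.57, 3.14, 3.14, 3.14, 3.14].

INTERFACE

Orientations are given as [roll, pitch, yaw] about the fixed x, y, z axes, in that order (R = Rz(yaw) Ry(pitch) Rx(roll)).
In Python, from rig import arm, cams, job gives the robot as it stands. The module is installed in compiled form; this text tells all that it offers.
- The arm moves only by the tool move_arm, never from a script. Its argument "rows" is a list of rows, each a list of 3 entries, a list of its own where there are three numbers: the shift along the world's x, y, z in mm, then the turn, a rotation vector about the world's x, y, z in degrees, then the finger opening in mm, from 0 to 91.8. A call has 1 to 10 rows; each row is the pose to reach, as a shift and turn from the pose commanded when the call began; what a row does not reach only later rows make up. A row lasts 1/8 s, in which the tool goes at most 62.5 mm and 10.7 degrees, less where a joint would pass 70% of its speed; a pose out of reach is approached as far as the arm can. A call with a gripper value outside its range is refused whole. The fingers move at their own pace and stop on an object; "squeeze" is the grip in N (left out, the last holds). Time passes only in rows, so rows that repeat a pose let the fingers close. It gives the time, the measured TCP pose, the force, the opening and the grip force at its end, in the units of the state.
- arm.state(): the state, without advancing time (a new reading comes with each control period).
- cams.camera(name): name is "scene" or "top" or "wrist"; returns a dict with "color" (420x560x3 uint8, red, green, blue), "vfov" (degrees; the focal length in pixels is half the picture's height over the tangent of half this angle, whatever the lens; pixels are square), "cx", "cy" (the principal point, pixels), "k1" (the pictures are not rectified: a ray, as slopes to the right and down, at radius r is drawn at 1 + k1 r^2 times it, then the intrinsics apply), "rvec" (rotation vector, rad) and "tvec" (3), from world to camera coordinates, as OpenCV has them; the wrist camera has in their place "T_tool_cam" (4x4, takes a point from camera to tool coordinates, whose origin is the TCP and whose axes are the flange's). Camera axes: x right, y down, z forward; pixel columns grow to the right and rows downward; lengths in m; the calibration is good to about 2 mm. A picture is of the moment at which its call begins: read the wrist's pose just before it. There is no depth.
- job.sign_off(): hands the job in; it is judged then, once.
The state is a dict: "time": time; "qpos": joint angles; "qd": joint speeds; "tau": joint torques, N m; "position": TCP position; "eef_rot": TCP orientation; "wrist_force": force on the tool from outside, world axes, zero at the start; "moment": the same for the moment, N m; "opening": opening from 0.0 (shut) to 1.0 (fully open); "finger_force": force on a finger pad.
Only numpy, scipy, OpenCV 4.12 (cv2) and the standard library are available. Lean on these libraries where they do the work, as an engineer would, in place of code of your own. Each camera call takes 0.05 s, during which the arm holds its last target. There are 200 camera calls.

## Working session

There is one attempt and no reset: what is moved stays moved. The work goes in short steps, Python scripts to look and compute and a tool call to move; the robot and the scene stay as the last step left them, time stands still between calls to the robot, and variables do not carry over. Pictures are saved under pics/ and viewed, at most 10 in all, crops included, and the job is handed in when it is done.

Besides the shell and the picture viewer there is one more tool, called by a JSON object that holds its "fn" and its "kwargs", one argument or row to a line. move_arm: Moves the arm, as the interface text tells. Its arguments: {"type":"object","properties":{"rows":{"type":"array"},"squeeze":{"type":"number"}},"required":["rows"]}

```bash
mkdir -p pics
cat > h.py <<'E'
import numpy as np, cv2
from rig import arm, cams
from scipy.spatial.transform import Rotation as Ro
def snap(n, f=None):
    s=arm.state(); c=cams.camera(n); c['s']=s
    if f: cv2.imwrite('pics/'+f, c['color'][:,:,::-1])
    if 'rvec' in c:
        R=cv2.Rodrigues(np.array(c['rvec'],float))[0]; t=np.array(c['tvec'],float).ravel()
        c['R']=R.T; c['o']=-R.T@t
    else:
        Rt=Ro.from_euler('xyz',s['eef_rot']).as_matrix(); T=np.array(c['T_tool_cam'])
        c['R']=Rt@T[:3,:3]; c['o']=Rt@T[:3,3]+np.array(s['position'])
    h,w=c['color'].shape[:2]; c['f']=h/2/np.tan(np.radians(c['vfov'])/2)
    return c
def ray(c,u,v):
    d=np.array([(u-c['cx'])/c['f'],(v-c['cy'])/c['f']]); p=d.copy()
    for _ in range(30): p=d/(1+c['k1']*(p@p))
    r=c['R']@np.array([p[0],p[1],1.]); return c['o'],r/np.linalg.norm(r)
def plane(c,u,v,z):
    o,r=ray(c,u,v); return o+r*(z-o[2])/r[2]
def proj(c,P):
    q=c['R'].T@(np.array(P)-c['o']); p=q[:2]/q[2]; p=p*(1+c['k1']*(p@p)); return p*c['f']+[c['cx'],c['cy']]
def cross(a,b):
    (o1,r1),(o2,r2)=a,b
    k=np.linalg.lstsq(np.c_[r1,-r2],o2-o1,rcond=None)[0]
    A,B=o1+k[0]*r1,o2+k[1]*r2; return (A+B)/2,np.linalg.norm(A-B)
E
python3 - <<'E'
from h import *
print(arm.state())
a=snap('scene');b=snap('top')
for c in(a,b): print(c['o'],c['R'][:,2],c['f'],c['k1'])
cv2.imwrite('pics/a.png',cv2.resize(a['color'],(560,420))[:,:,::-1]);cv2.imwrite('pics/b.png',b['color'][:,:,::-1])
E
```

```text
{'time': 0.0, 'qpos': array([ 9.54980070e-01,  3.42709327e-01,  1.52504248e+00, -2.56719725e-05,
        1.27540973e+00, -1.45983920e-01]), 'qd': array([ 0.00160822, -0.00039409,  0.00087014,  0.00052971, -0.00105087,
       -0.00057735]), 'tau': array([ 2.37043561e-03, -4.31246209e+01, -2.44228417e+01,  7.20440643e-02,
        5.58807410e-02, -1.31952056e-04]), 'position': array([0.23741884, 0.46777356, 0.22604304]), 'eef_rot': array([-3.14003689e+00, -2.03931729e-04,  2.67176765e+00]), 'wrist_force': array([-0.32539979, -0.58191104,  0.52770365]), 'moment': array([ 0.0083479 , -0.00583602,  0.01002833]), 'finger_force': 0.0, 'opening': 1.0007877587942977}
[-0.42924496 -0.72269619  0.59762651] [ 0.66478058  0.62384995 -0.4109477 ] 488.39526241629534 -0.02258010603918131
[0.22511165 0.10994158 1.84740679] [ 0.13373517  0.00950307 -0.99097154] 537.3268522885157 -0.17351563852498714
```

View pics/a.png

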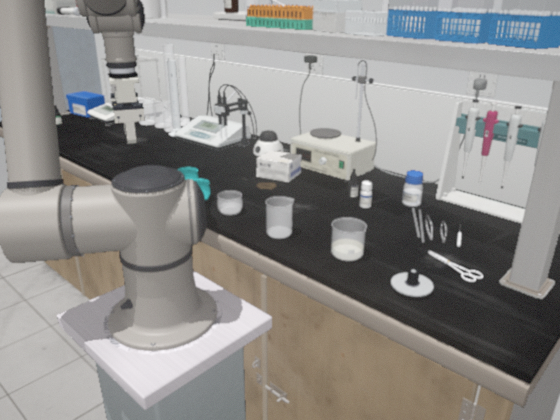

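View pics/b.png

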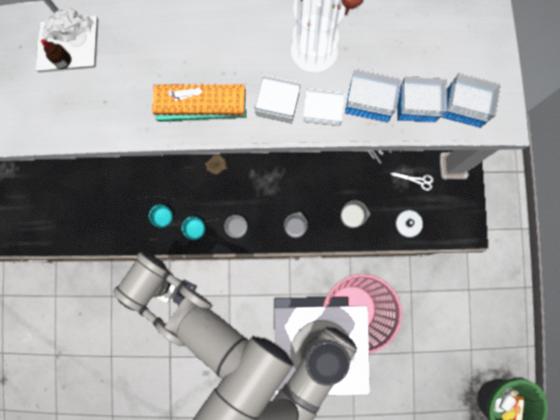

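Scene/top pixels of the vessels:
- Turquoise: (195,180) / (161,216) and (193,228).
- Squat clear vessel: (230,203) / (236,226). It is the lowest and has no spout, so it is the jar.
- Empty tall beaker: (280,217) / (295,225).
- Beaker with a pale layer: (348,239) / (354,214).

The cover is at (412,284) / (409,223). Next I confirm the jar in a crop and measure.

Run:
```python
from h import *
a=snap('scene');b=snap('top')
A=cv2.resize(a['color'][180:300,170:450],None,fx=2.8,fy=2.8,interpolation=3);B=cv2.resize(b['color'][195:255,140:450],(784,152),interpolation=3)
cv2.imwrite('pics/c.png',np.vstack([A,B])[:,:,::-1])
def pr(n,s,t):
    P,g=cross(ray(a,*s),ray(b,*t)); print(n,P.round(4),'gap',round(g,4))
pr('knobtop',(412.5,271),(410,223)); 
pr('jar rim',(230,197),(235.5,226)); pr('tall rim',(279,203),(295,225)); pr('low rim',(348,227),(354,214))
print('flange top plane .017',plane(a,412,284,.015), plane(b,409,223.5,.017)); print('jar z.054',plane(a,230,197,.054),plane(b,235.5,226,.054))
```

```text
knobtop [ 0.4276 -0.3118  0.047 ] gap 0.0037
jar rim [0.4283 0.281  0.0472] gap 0.003
tall rim [0.4234 0.0805 0.09  ] gap 0.0033
low rim [ 0.458  -0.117   0.0755] gap 0.0028
flange top plane .017 [ 0.42962343 -0.31579006  0.015     ] [ 0.42818719 -0.31362339  0.017     ]
jar z.054 [0.41886231 0.26770283 0.054     ] [0.42635615 0.28127034 0.054     ]
```

View pics/c.png

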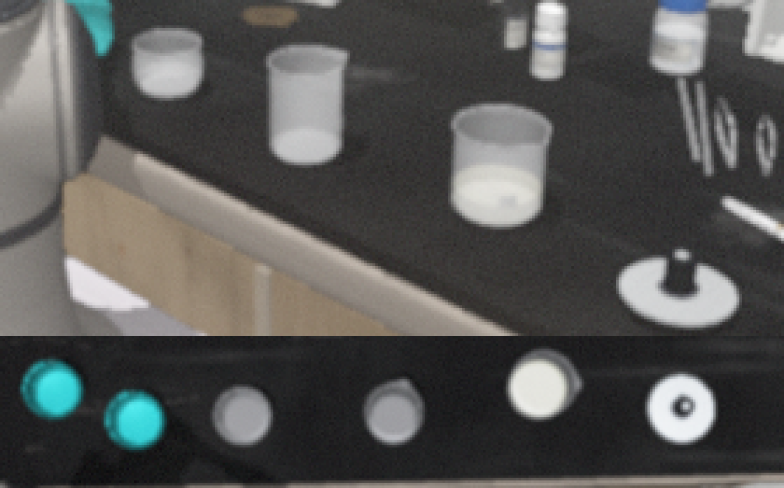

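The crop confirms it: the leftmost clear, low, spoutless vessel at scene (230,197) is the squat jar. The turquoise look-alikes are not meant. The cover's knob top is at scene (413.5,271), giving z≈0.047, which matches the 48 mm given. Setting out for the cover.

{"fn": "move_arm", "kwargs": {
  "rows": [
    [[45,-40,0],[0,0,0],91.8],
    [[90,-80,0],[0,0,0],91.8],
    [[135,-120,0],[0,0,0],91.8],
    [[175,-165,0],[0,0,0],91.8],
    [[190,-220,0],[0,0,0],91.8],
    [[190,-280,0],[0,0,0],91.8],
    [[190,-340,0],[0,0,0],91.8],
    [[190,-400,0],[0,0,0],91.8],
    [[190,-460,0],[0,0,0],91.8],
    [[190,-520,0],[0,0,0],91.8]
  ],
  "squeeze": 15
}}

```text
time: 1.45
position: [0.4274, -0.0537, 0.2269]
eef_rot: [3.141, 0.001, 2.672]
wrist_force: [1.6, -0.9, 0.7]
opening: 1.0
finger_force: 0.0
```

{"fn": "move_arm", "kwargs": {
  "rows": [
    [[0,-60,0],[0,0,0],91.8],
    [[0,-120,0],[0,0,0],91.8],
    [[0,-180,0],[0,0,0],91.8],
    [[0,-220,-20],[0,0,0],91.8],
    [[0,-260,-40],[0,0,0],91.8],
    [[0,-260,-40],[0,0,0],91.8],
    [[0,-260,-40],[0,0,0],91.8]
  ]
}}

```text
time: 2.33
position: [0.4276, -0.3113, 0.1868]
eef_rot: [3.141, -0.001, 2.672]
wrist_force: [-0.2, 0.3, -0.0]
opening: 1.0
finger_force: 0.0
```

Run:
```python
from h import *
w=snap('wrist','d.png'); print(w['s']['time'],w['s']['position'],w['s']['eef_rot'],w['o'],w['R'][:,2],proj(w,[.428,-.313,.048]),proj(w,[.428,-.313,.017]))
```

```text
2.325 [ 0.42758836 -0.3112831   0.186786  ] [ 3.14097110e+00 -5.78688454e-04  2.67156304e+00] [ 0.3584492  -0.2774256   0.34464331] [ 0.25209565 -0.12685102 -0.95935218] [277.22842958 205.33766733] [277.24539843 198.40217023]
```

View pics/d.png

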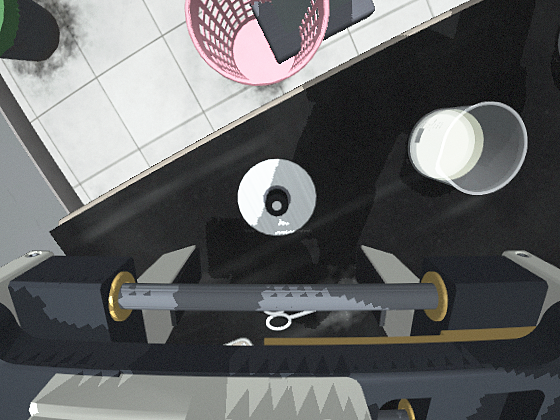

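The knob top at (277,205) and the disc centre at (277,197) match the predictions, so the cover is at (0.428, -0.313). Descending to TCP z≈0.022 and closing.

{"fn": "move_arm", "kwargs": {
  "rows": [
    [[0,-2,-50],[0,0,0],70],
    [[0,-2,-100],[0,0,0],60],
    [[0,-2,-140],[0,0,0],50],
    [[0,-2,-155],[0,0,0],50],
    [[0,-2,-165],[0,0,0],50],
    [[0,-2,-165],[0,0,0],40],
    [[0,-2,-165],[0,0,0],20],
    [[0,-2,-165],[0,0,0],15],
    [[0,-2,-165],[0,0,0],15],
    [[0,-2,-165],[0,0,0],15]
  ],
  "squeeze": 15
}}

```text
time: 3.62
position: [0.4282, -0.3143, 0.0227]
eef_rot: [-3.141, 0.002, 2.672]
wrist_force: [0.3, 0.4, 6.0]
opening: 0.268
finger_force: 15.0
```

{"fn": "move_arm", "kwargs": {
  "rows": [
    [[0,0,0],[0,0,0],15],
    [[0,0,0],[0,0,0],15],
    [[0,0,0],[0,0,0],15]
  ]
}}

```text
time: 4.0
position: [0.4281, -0.3143, 0.0227]
eef_rot: [-3.141, 0.002, 2.672]
wrist_force: [-0.4, 1.1, 5.4]
opening: 0.268
finger_force: 15.0
```

Gripped at 24.7 mm, which matches the 25 mm knob. Lifting and carrying towards the jar.

{"fn": "move_arm", "kwargs": {
  "rows": [
    [[0,0,10],[0,0,0],15],
    [[0,0,35],[0,0,0],15],
    [[0,0,75],[0,0,0],15],
    [[0,0,120],[0,0,0],15],
    [[0,0,160],[0,0,0],15],
    [[0,20,185],[0,0,0],15],
    [[0,55,185],[0,0,0],15],
    [[0,100,185],[0,0,0],15],
    [[0,145,185],[0,0,0],15],
    [[0,190,185],[0,0,0],15]
  ],
  "squeeze": 25
}}

```text
time: 5.25
position: [0.4272, -0.1224, 0.2071]
eef_rot: [3.141, 0.0, 2.671]
wrist_force: [0.2, 0.7, -1.0]
opening: 0.265
finger_force: 25.0
```

{"fn": "move_arm", "kwargs": {
  "rows": [
    [[0,45,0],[0,0,0],15],
    [[0,90,0],[0,0,0],15],
    [[0,135,0],[0,0,0],15],
    [[0,180,0],[0,0,0],15],
    [[0,225,0],[0,0,0],15],
    [[0,270,0],[0,0,0],15],
    [[0,300,0],[0,0,0],15],
    [[0,320,0],[0,0,0],15],
    [[0,325,0],[0,0,0],15],
    [[0,325,0],[0,0,0],15]
  ]
}}

```text
time: 6.5
position: [0.4275, 0.2008, 0.2068]
eef_rot: [-3.141, -0.0, 2.672]
wrist_force: [-1.3, 0.3, -1.9]
opening: 0.269
finger_force: 25.0
```

Run:
```python
from h import *
w=snap('wrist','e.png'); print(w['s']['time'],w['s']['position'],w['s']['eef_rot'],w['s']['opening'],w['o'],proj(w,[.427,.281,.054]),proj(w,[.427,.281,.0]))
```

```text
6.5 [0.42749608 0.20082518 0.20679379] [-3.14124313e+00 -2.36470611e-05  2.67215543e+00] 0.2693116093906206 [0.35832763 0.23481877 0.36460862] [346.36486128 167.12550397] [336.55059203 161.36426543]
```

View pics/e.png

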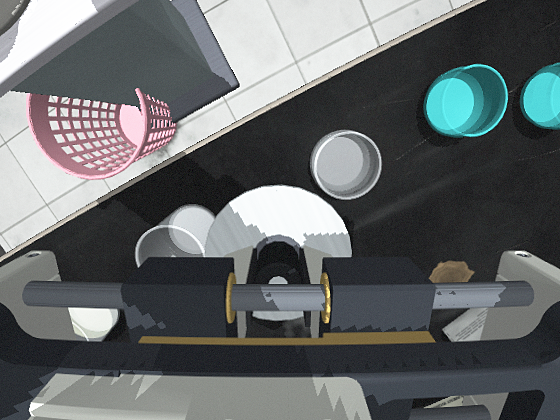

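The held cover's flange is centred at about (279,255) and looks level. The jar's rim ring is centred near (346,164), close to the predicted (346,167). I'll refine it with a contour fit.

Run:
```python
from h import *
w=snap('wrist'); im=w['color']; g=cv2.cvtColor(im,cv2.COLOR_RGB2GRAY)
m=np.zeros_like(g); cv2.circle(m,(346,164),44,255,-1); disc=cv2.circle(np.zeros_like(g),(279,256),73,255,-1)
t=((g>75)&(m>0)&(disc==0)).astype(np.uint8)
t=cv2.morphologyEx(t,cv2.MORPH_OPEN,np.ones((3,3)))
k=max(cv2.findContours(t,0,1)[0],key=cv2.contourArea); h=cv2.convexHull(k)
e=cv2.fitEllipse(h); print('jar ell',e)
print('as rim z.054',plane(w,*e[0],.054)); 
f=plane(w,*(np.array(e[0])-[e[1][0]/2,0]),.05);q=plane(w,*(np.array(e[0])+[e[1][0]/2,0]),.05);print('diam',np.linalg.norm(f-q))
# inner mouth circle
v=im.copy()[110:220,290:400]; cv2.ellipse(im,e,(255,0,0),1)
# flange arc: bright pixels boundary upper
P=[]
for a in np.radians(np.arange(200,341,4)):
    r=np.arange(50,95); x=279+r*np.cos(a); y=256+r*np.sin(a)
    s=g[y.astype(int),x.astype(int)].astype(int); i=np.argmin(np.diff(cv2.blur(s.astype(np.float32)[:,None],(1,3)).ravel()))
    X=plane(w,x[i],y[i],w['s']['position'][2]-.0227+.017); P.append(X[:2])
P=np.array(P)
for _ in range(5):
    A=np.c_[2*P,np.ones(len(P))]; s=np.linalg.lstsq(A,(P**2).sum(1),rcond=None)[0]; R=np.sqrt(s[2]+s[:2]@s[:2]); d=abs(np.linalg.norm(P-s[:2],axis=1)-R); P=P[d<max(.0015,np.median(d)*2)]
print('flange centre',s[:2],'R',R,len(P),w['s']['position'])
cv2.imwrite('pics/f.png',np.hstack([cv2.resize(v,(390,390)),cv2.resize(im[110:220,290:400],(390,390))])[:,:,::-1])
```

```text
jar ell ((345.79632568359375, 163.6738739013672), (69.90797424316406, 71.9192886352539), 105.94865417480469)
as rim z.054 [0.42350638 0.2815783  0.054     ]
diam 0.07487574995200917
flange centre [0.42510801 0.20125786] R 0.0428889053965019 35 [0.4275549  0.20050853 0.20678562]
```

View pics/f.png

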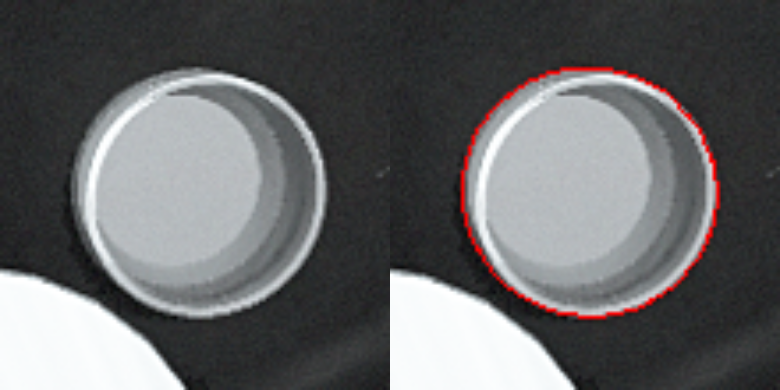

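The rim proper spans x 313–382 and y 130–199, so its centre is (347.7,165), i.e. world about (0.4255, 0.282). The cover is centred on the TCP, so I shift by about (-2, +81). The rim should be met near dz = -142, so I stop short of that and look.

{"fn": "move_arm", "kwargs": {
  "rows": [
    [[0,35,0],[0,0,0],15],
    [[-2,70,0],[0,0,0],15],
    [[-2,81,-10],[0,0,0],15],
    [[-2,81,-40],[0,0,0],15],
    [[-2,81,-80],[0,0,0],15],
    [[-2,81,-105],[0,0,0],15],
    [[-2,81,-120],[0,0,0],15],
    [[-2,81,-124],[0,0,0],15],
    [[-2,81,-124],[0,0,0],15]
  ]
}}

```text
time: 7.72
position: [0.4261, 0.2821, 0.0832]
eef_rot: [3.141, 0.001, 2.671]
wrist_force: [-0.2, 0.4, -1.1]
opening: 0.265
finger_force: 25.0
```

Run:
```python
from h import *
w=snap('wrist');a=snap('scene');b=snap('top'); print(w['s']['position'],w['s']['wrist_force'])
A=cv2.resize(a['color'][150:230,180:280],(400,320),interpolation=3)
B=cv2.resize(w['color'][180:340,180:380],(400,320),interpolation=3)
cv2.imwrite('pics/g.png',np.hstack([A,B])[:,:,::-1])
```

```text
[0.42611046 0.28205817 0.08320256] [-0.15667219  0.4084652  -1.05875948]
```

View pics/g.png

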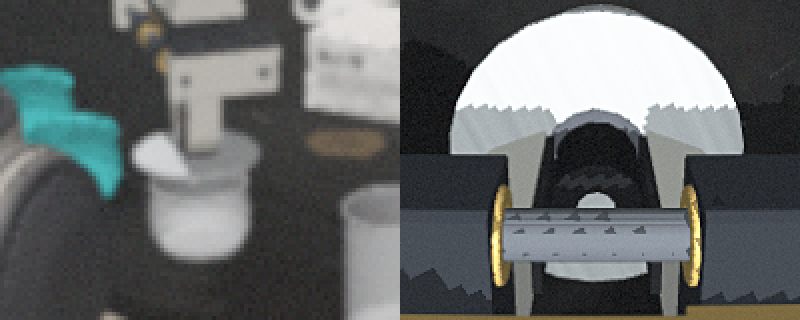

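The scene view shows the flange (crop x 132–260) centred over the jar (150–250) within about 1 px and level. The last 18 mm go down slowly, watching the force.

{"fn": "move_arm", "kwargs": {
  "rows": [
    [[0,0,-5],[0,0,0],15],
    [[0,0,-9],[0,0,0],15],
    [[0,0,-12],[0,0,0],15],
    [[0,0,-14],[0,0,0],15],
    [[0,0,-15],[0,0,0],15],
    [[0,0,-16],[0,0,0],15],
    [[0,0,-16],[0,0,0],15]
  ]
}}

```text
time: 8.75
position: [0.4257, 0.2821, 0.0667]
eef_rot: [3.142, 0.0, 2.672]
wrist_force: [-0.1, -0.2, -0.3]
opening: 0.267
finger_force: 25.0
```

{"fn": "move_arm", "kwargs": {
  "rows": [
    [[0,0,-1],[0,0,0],15],
    [[0,0,-1],[0,0,0],15]
  ]
}}

```text
time: 9.0
position: [0.4256, 0.2821, 0.0657]
eef_rot: [3.142, -0.0, 2.672]
wrist_force: [0.6, 0.5, -2.0]
opening: 0.264
finger_force: 25.0
```

{"fn": "move_arm", "kwargs": {
  "rows": [
    [[0,0,-1],[0,0,0],15],
    [[0,0,-1],[0,0,0],15]
  ]
}}

```text
time: 9.25
position: [0.4257, 0.2822, 0.0649]
eef_rot: [3.141, 0.0, 2.672]
wrist_force: [-1.3, -0.1, 0.1]
opening: 0.265
finger_force: 25.0
```

{"fn": "move_arm", "kwargs": {
  "rows": [
    [[0,0,-1],[0,0,0],15],
    [[0,0,-1],[0,0,0],15]
  ]
}}

```text
time: 9.5
position: [0.4258, 0.2822, 0.0647]
eef_rot: [3.141, 0.001, 2.672]
wrist_force: [-2.5, -1.1, 8.8]
opening: 0.266
finger_force: 25.0
```

{"fn": "move_arm", "kwargs": {
  "rows": [
    [[0,0,-0.5],[0,0,0],15],
    [[0,0,-0.5],[0,0,0],15]
  ]
}}

```text
time: 9.75
position: [0.4259, 0.2823, 0.0647]
eef_rot: [3.141, 0.001, 2.672]
wrist_force: [-2.9, -1.0, 13.7]
opening: 0.265
finger_force: 25.0
```

Contact came at TCP z = 0.0647, exactly the expected seated height. I ease the pressure, release and rise.

{"fn": "move_arm", "kwargs": {
  "rows": [
    [[0,0,1.2],[0,0,0],15],
    [[0,0,1.2],[0,0,0],26],
    [[0,0,1.2],[0,0,0],32],
    [[0,0,1.2],[0,0,0],40],
    [[0,0,1.2],[0,0,0],45],
    [[0,0,1.2],[0,0,0],45],
    [[0,0,1.2],[0,0,0],45]
  ],
  "squeeze": 5
}}

```text
time: 10.62
position: [0.4257, 0.2821, 0.0644]
eef_rot: [3.142, 0.0, 2.672]
wrist_force: [0.2, -0.2, -0.2]
opening: 0.494
finger_force: 0.0
```

{"fn": "move_arm", "kwargs": {
  "rows": [
    [[0,0,10],[0,0,0],45],
    [[0,0,30],[0,0,0],45],
    [[0,0,60],[0,0,0],45],
    [[0,0,100],[0,0,0],45],
    [[0,0,130],[0,0,0],45],
    [[0,0,130],[0,0,0],45]
  ]
}}

```text
time: 11.38
position: [0.4269, 0.2828, 0.1974]
eef_rot: [3.137, 0.004, 2.672]
wrist_force: [0.8, -0.3, -0.1]
opening: 0.489
finger_force: 0.0
```

Run:
```python
from h import *
w=snap('wrist');a=snap('scene'); print(w['s']['time'],w['s']['position'],w['s']['wrist_force'],w['s']['opening'])
A=cv2.resize(a['color'][150:270,180:380],(500,300),interpolation=3)
B=cv2.resize(w['color'][130:280,180:330],(300,300),interpolation=3)
cv2.imwrite('pics/i.png',np.hstack([A,B])[:,:,::-1])
print(proj(w,[.4255,.282,.059]),proj(w,[.4255,.282,.09]))
```

```text
11.375 [0.42691383 0.2827661  0.19743159] [ 0.77342577 -0.27807073 -0.1383228 ] 0.4889266950466454
[276.6842492  202.94173567] [276.74496119 211.28196546]
```

View pics/i.png

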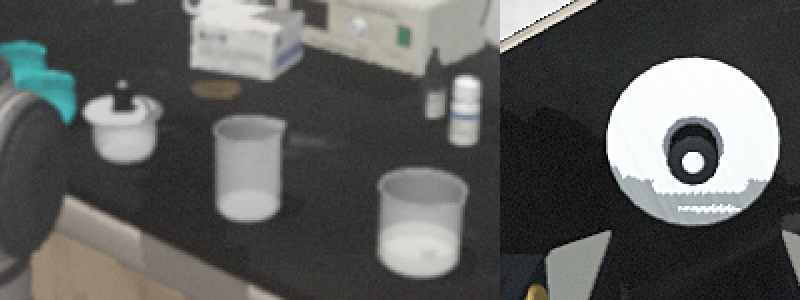

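The cover sits level and centred on the jar: its disc centre at (276.5,200.5) is about 2 px from the prediction. The beakers are where they were.

```bash
python3 -c "
from rig import job
print(job.sign_off())"
```

```text
the job is handed in; nothing more can be done
None
```

The cover sits level, seated and centred (within about 2 mm) on the squat jar's rim; I let go, the beakers were not touched, and the job was handed in at about 11.4 s, with no verdict returned.

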